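Slide the kit tray into the corner stop

ROBOT

A 6-joint arm with a two-finger parallel gripper is mounted at the origin on the work surface. World frame = base frame: x ahead of the robot, y to its left, z up, the work surface at z = 0. Lengths are in m, angles in rad, forces in N, time in s.
With the tool pointing down it reaches from about 0.325 to 0.875 m from the base axis. Payload 4.4 kg.
Tool frame: the origin (TCP) lies between the finger pads; the fingertips stand 11 mm ahead of it and the grasp point (between the pads) lies 8 mm behind it (r.tip_extent is the distance from the TCP to the fingertips, in m); z points along the fingers, y is the line along which they close (so a half turn about z gives the same grasp; the last joint's range is limited). The gripper opens to 85 mm and grips with 20 to 120 N. Pads are 22 mm wide; open, the fingers measure 114 mm over their backs; the gripper's body (76 mm by 85 mm) begins 54 mm behind the grasp point. The pads swing forward as they close: fully open they stand 13 mm farther back than shut.
Start: joints at [0.965, 0.207, 1.542, -0, 1.393, -0.15], TCP at [0.253, 0.516, 0.242] pointing down, gripper open.
Joint ranges: [-2.73, 2.73], [-0.86, 2.22], [0.23, 2.46], [-1.11, 4.25], [0.08, 2.63], [-2.82, 2.82]. Speed limits (rad/s): [2.79, 2.79, 3.14, 3.14, 3.14, 3.14].

INTERFACE

Orientations are given as a 3x3 rotation matrix whose columns are the frame's x, y, z axes.
In Python, from plant import r, snapshot gives the robot as it stands. The module is installed in compiled form; this text tells all that it offers.
- The arm moves only by the shell command python3 -m crank 'ROWS' [FORCE]. ROWS is JSON, a list of rows, each a list of 3 entries, a list of its own where there are three numbers: the opening, from 0 (shut) to 1 (fully open), then the shift along the tool's x, y, z in units of 40 mm (1.0 is 40 mm), then the turn about the tool's z in units of 5 degrees (1.0 is 5 degrees). A call has 1 to 10 rows; each row shifts and turns the commanded pose from where the row before left it, along the tool's axes as they then stand; what a row does not reach is not made up. A row lasts 1/8 s, in which the tool goes at most 62.5 mm and 10.7 degrees, less where a joint would pass 70% of its speed; a pose out of reach is approached as far as the arm can. A call with a number of a shift or a turn outside -1 to 1 is refused whole. A call with a gripper value outside its range is refused whole. The fingers move at their own pace and stop on an object; FORCE is the grip in N (left out, the last holds). Time passes only in rows, so rows that do not move let the fingers close. It gives the time, the measured TCP pose, the force, the opening and the grip force at its end, in the units of the state.
- r.read_state(): the state, without advancing time (a new reading comes with each control period).
- snapshot(name): name is "side" or "top" or "wrist"; returns a dict with "frame" (420x560x3 uint8, red, green, blue), "fx", "fy", "cx", "cy" (pixels), "distortion" ([k1, k2, p1, p2, k3] as OpenCV has them; the pictures are not rectified), "eye" and "attitude" of the camera in the world. Camera axes: x right, y down, z forward; pixel columns grow to the right and rows downward; lengths in m; the calibration is good to about 2 mm. A picture is of the moment at which its call begins. There is no depth.
- r.job_done(): hands the job in; it is judged then, once.
The state is a dict: "t": time; "joints": joint angles; "joint_velocities": joint speeds; "tau": joint torques, N m; "eef_pos": TCP position; "ee_rot": TCP orientation; "ft_force": force on the tool from outside, world axes, zero at the start; "torque": the same for the moment, N m; "width": finger opening in m; "grasp_force": force on a finger pad.
Only numpy, scipy, OpenCV 4.12 (cv2) and the standard library are available. Lean on these libraries where they do the work, as an engineer would, in place of code of your own. Each camera call takes 0.05 s, during which the arm holds its last target. There are 200 camera calls.

TASK

Push the black tray along the bench into the aluminium corner stop, so that it lies squarely in the corner, one long side flush against the long rail and one short side flush against the short rail. Slide it only: do not lift, tip or carry it, and leave the dome camera, the screw jar and the screwdriver where they are.

Things in the scene. Friction and masses are not known exactly. Their poses are not given: they have to be found in the camera images.
- tray: Loose open black tray, a grey camera fixed inside: 96 mm in x, 124 mm in y, 30 mm high, walls 6 mm; 0.26 to 0.49 kg, 1 to 4 N push it. Origin: centre of its underside; z up. It starts inside the corner (fence -x, -y), clear of both rails, turned at most 0.3 rad from the fence axes. Its +x side is the long side for the long rail, its +y side the short side for the short rail.
- fence: Fixed aluminium L, rails 16 mm thick, 18 mm high. Origin: inner corner at bench height, z up. Long rail: inner face x = 0, runs 220 mm to -y. Short rail: inner face y = 0, runs 130 mm to -x. +x points away from the robot, +y to its left (within 0.22 rad). Tray home: its centre at x -48, y -62 mm, axes parallel. Yellow lines painted on the bench edge that place.
- dome_camera: Bystander: small dome camera, white disc of 52 mm diameter with an amber dome, 38 mm high in all, 0.12 kg, loose. Origin: centre of its underside. It stands outside the corner, to the left of the short rail or beyond the long one. Leave it.
- screw_jar: Bystander: small jar with a blue cap, 48 mm diameter, 45 mm high, 0.12 kg, loose. Origin: centre of its underside. It stands outside the corner, beyond the long rail or to the left of the short one. Leave it.
- screwdriver: Bystander: orange-handled screwdriver, 160 mm long, 26 mm thick at most, lying on the bench along its x (handle to -x), loose. Origin: under the middle of its length. It lies to the right of the tray, about 90 mm or more from it. Leave it.
There are look-alikes about, which are no part of the job. Of the things shaped like the tray, the black one is meant.

How it is judged:
At the end, for the whole second after the job is handed in: The tray lies flat and still on the bench in the corner: its centre within 3 mm of fully home in both directions (gaps to both rails under 3 mm), turned less than 0.03 rad from the rails; the bystanders are within 20 mm of where they started (x of tray in the frame of fence between -0.051 and -0.045 m and y of tray in the frame of fence between -0.065 and -0.059 m and angle between the x axis of tray and the x axis of fence, either way round below 0.03 rad and height (world z) of tray below 0.003 m and angle between tray's own z axis and vertical below 0.04 rad and linear speed of tray below 0.01 m/s and distance of each of dome_camera, screw_jar, screwdriver from where it was at the start of the episode below 0.02 m); the robot touches nothing.
It fails at once if the tray is lifted (underside centre more than 8 mm above the bench) (height (world z) of tray above 0.008 m).
It fails at once if the tray is tipped (more than 0.2 rad) (angle between tray's own z axis and vertical above 0.2 rad).
It fails at once if the dome camera is pushed away (more than 20 mm) (distance of dome_camera from where it was at the start of the episode above 0.02 m).
It fails at once if the screw jar is pushed away (more than 20 mm) (distance of screw_jar from where it was at the start of the episode above 0.02 m).
It fails at once if the screwdriver is pushed away (more than 20 mm) (distance of screwdriver from where it was at the start of the episode above 0.02 m).
It also fails if it takes over 40 s, if anything falls off the work surface, if the arm or the gripper's body presses on something with over 40 N, if the wrist force passes 120 N, or if a joint passes its speed limit or range.

## Working session

There is one attempt and no reset: what is moved stays moved. The work goes in short steps, Python scripts to look and compute and a shell command to move; the robot and the scene stay as the last step left them, time stands still between calls to the robot, and variables do not carry over. Pictures are saved under pics/ and viewed, at most 10 in all, crops included, and the job is handed in when it is done.

```bash
mkdir -p pics; cat > h.py <<'E'
import numpy as np, cv2
from plant import r, snapshot
def ray(s,px):
    K=np.array([[s['fx'],0,s['cx']],[0,s['fy'],s['cy']],[0,0,1]])
    n=cv2.undistortPoints(np.array(px,float).reshape(-1,1,2),K,np.array(s['distortion'],float))[:,0]
    return np.c_[n,np.ones(len(n))]@np.array(s['attitude']).T
def plane(s,px,z):
    d=ray(s,px);e=np.array(s['eye']);return (e+d*((z-e[2])/d[:,2])[:,None])[:,:2]
E
python3 - <<'E'
from h import *
for n in("top","side"):
    s=snapshot(n);np.save(f'pics/{n}0.npy',s['frame']);cv2.imwrite(f'pics/{n}0.png',s['frame'][:,:,::-1]);print(n,s['eye'],s['attitude'])
st=r.read_state();print(st['eef_pos'],st['ee_rot'],st['t'],r.tip_extent)
E
```

```text
top [ 0.38625758 -0.04812566  1.06419771] [[ 0.00882811 -0.98214093  0.18793949]
 [-0.99950984 -0.00302155  0.03115996]
 [-0.0300356  -0.18812245 -0.98168621]]
side [ 0.51178052 -0.65718223  0.54131246] [[ 0.99354967 -0.07892087  0.08142825]
 [-0.11282721 -0.61605095  0.77958402]
 [-0.0113615  -0.78374277 -0.62098164]]
[0.25274255 0.515731   0.24122607] [[-8.97903493e-01  4.40190781e-01 -1.18027035e-03]
 [ 4.40192257e-01  8.97901914e-01 -1.71138415e-03]
 [ 3.06431480e-04 -2.05620367e-03 -9.99997839e-01]] 0.1 0.011
```

View pics/top0.png

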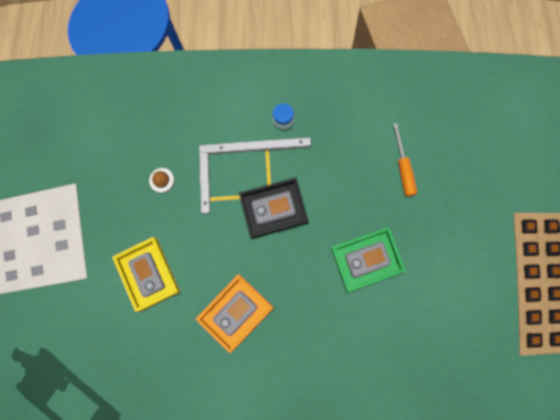

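View pics/side0.png

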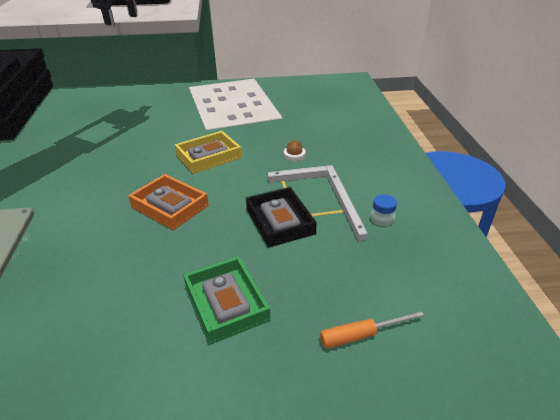

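The top view shows four tray-shaped things: black (274,208), green (368,260), orange (235,313) and yellow (146,273). The black one fits, since it is black, lies inside the L and has the grey camera in it. The fence corner is at about (210,152), the jar at (283,115), the dome at (161,180) and the screwdriver at (405,165). Next I'll confirm this in a crop and measure.

```bash
cat > m.py <<'E'
from h import *
def lines(s,quad):pass
def measure(name,vis=None):
    s=snapshot("top");f=s['frame'];hsv=cv2.cvtColor(f,cv2.COLOR_RGB2HSV)
    roi=np.zeros(f.shape[:2],np.uint8);roi[130:250,190:330]=255
    out={}
    # tray: outer outline of black mask
    m=((hsv[...,2]<48)*255).astype(np.uint8)&roi
    c=max(cv2.findContours(m,cv2.RETR_EXTERNAL,cv2.CHAIN_APPROX_NONE)[0],key=cv2.contourArea)
    hull=cv2.convexHull(c)[:,0]
    P=plane(s,hull,0.03).astype(np.float32)*1000
    out['tray']=cv2.minAreaRect(P)
    g=((hsv[...,1]<60)&(hsv[...,2]>120)*1).astype(np.uint8)*255&roi
    cs=[k for k in cv2.findContours(g,cv2.RETR_EXTERNAL,cv2.CHAIN_APPROX_NONE)[0]]
    cf=max(cs,key=lambda k:cv2.minAreaRect(k)[1][0]*cv2.minAreaRect(k)[1][1])
    ys,xs=np.nonzero(cv2.drawContours(np.zeros_like(g),[cf],-1,255,-1)&g)
    F=plane(s,np.c_[xs,ys],0.018)*1000
    out['fence']=F
    y=(cv2.inRange(hsv,(18,120,120),(35,255,255)))&roi
    ys,xs=np.nonzero(y);out['yellow']=plane(s,np.c_[xs,ys],0.0)*1000
    if vis:
        v=f.copy();cv2.drawContours(v,[c],-1,(255,0,0),1);cv2.drawContours(v,[cf],-1,(255,0,255),1)
        a=np.hstack([f[120:250,180:330],v[120:250,180:330]])
        cv2.imwrite(vis,cv2.resize(a,(798,346),interpolation=cv2.INTER_CUBIC)[:,:,::-1])
    return out
def fence(F):
    # long rail centre line from its pixels: iterate split by principal strip
    yr=(F[:,1].min(),F[:,1].max())
    L=F[(F[:,1]<yr[1]-40)&(F[:,0]>F[:,0].max()-80)]
    vx,vy,x0,y0=cv2.fitLine(L.astype(np.float32),cv2.DIST_HUBER,0,.01,.01).ravel()
    d=np.array([vx,vy]);d*=np.sign(d[1]); # +y axis
    ex=np.array([d[1],-d[0]]);p0=np.array([x0,y0])
    S=F[(F-p0)@ex<-25]
    w=fl=cv2.fitLine(S.astype(np.float32),cv2.DIST_HUBER,0,.01,.01).ravel()
    u=(L-p0)@ex; v=S@d
    return dict(ang=np.arctan2(-d[0],d[1]),ang2=np.arctan2(w[1],w[0]),ex=ex,ey=d,p0=p0,uw=np.percentile(u,[1,10,50,90,99]),vw=np.percentile(v,[1,10,50,90,99]),ext=[((F-p0)@ex).min(),((F-p0)@ex).max(),(F@d).min(),(F@d).max()])
if __name__=="__main__":
    o=measure("top","pics/crop0.png");print(o['tray']);fr=fence(o['fence']);print(fr)
E
python3 m.py
```

```text
((614.5420532226562, 14.465347290039062), (11.618839263916016, 113.07144927978516), 13.83336353302002)
{'ang': np.float32(0.07259233), 'ang2': np.float32(0.07002161), 'ex': array([0.9973663 , 0.07252859], dtype=float32), 'ey': array([-0.07252859,  0.9973663 ], dtype=float32), 'p0': array([713.4916  ,  25.931267], dtype=float32), 'uw': array([-1.03359557e+01, -8.37791160e+00,  3.74454973e-03,  8.33114773e+00,
        1.02247991e+01]), 'vw': array([ 93.6877993 ,  95.69635861, 104.23423496, 112.90581135,
       114.92739004]), 'ext': [np.float64(-139.9434887529013), np.float64(10.534362428064838), np.float64(-124.26329514664926), np.float64(115.10657171210016)]}
```

View pics/crop0.png

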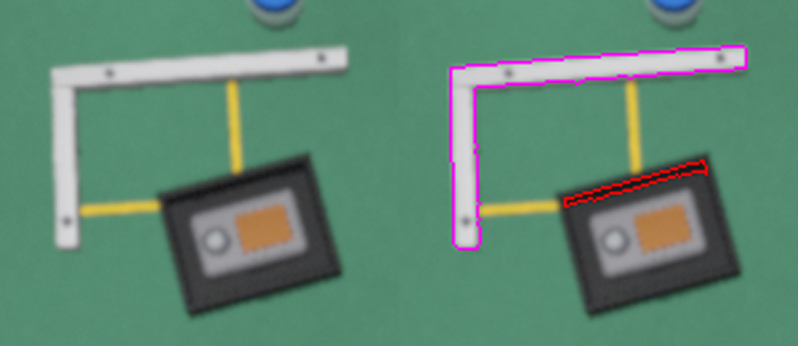

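The crop confirms the black tray with the grey camera lies inside the L, its near side about 10° off the rail. The mask caught only its front wall, so I'm loosening the threshold.

```bash
sed -i "s/m=((hsv\[...,2\]<48)\*255)/m=(((hsv[...,2]<100)\&((hsv[...,1]<90)|(hsv[...,2]<60)))*255)/" m.py
cat > p.py <<'E'
from m import *
import sys
o=measure("top",sys.argv[1] if len(sys.argv)>1 else None);print(o['tray'])
EX=np.array([.9975,.0713]);EY=np.array([-.0713,.9975]);fr=fence(o['fence'])
F=o['fence'];C=EX*((F@EX).max()-1.7-16)+EY*((F@EY).max()-1.7-16)
print('corner',C,'tray in fence',EX@(o['tray'][0]-C),EY@(o['tray'][0]-C))
B=cv2.boxPoints(o['tray']);print('corners in fence',np.round(np.c_[(B-C)@EX,(B-C)@EY],1).tolist())
st=r.read_state();p=st['eef_pos'][:2]*1000;R=st['ee_rot']
print('tcp',st['eef_pos'],'in fence',EX@(p-C),EY@(p-C),'yang',np.arctan2(R[1,1],R[0,1]),'t',st['t'])
E
python3 p.py pics/crop1.png
```

```text
((575.3895874023438, 3.8892822265625), (98.75260925292969, 122.96930694580078), 15.749842643737793)
corner [697.72294455 148.31738085] tray in fence -132.32524718911975 -135.34466000731646
corners in fence [[-193.1, -85.1], [-168.3, -205.5], [-71.5, -185.6], [-96.4, -65.1]]
tcp [0.25285681 0.5159036  0.24153902] in fence -417.54507218569194 398.3862042080098 yang 1.1149751502842258 t 0.2
```

View pics/crop1.png

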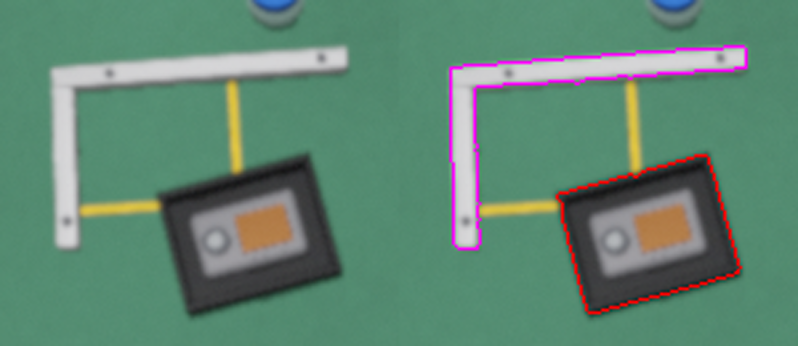

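The outline now measures 98.8 x 123 mm against 96 x 124, which fits. The tray centre is at about (-132,-135) mm in the fence frame, turned about 0.2 rad. I'll align the gripper's closing line with the long rail and push in the fence's +x with both fingers.

```bash
python3 -m crank '[[0.7,[0,0,0],-1],[0.7,[0,0,0],-1],[0.7,[0,0,0],-1],[0.7,[0,0,0],-1],[0.7,[0,0,0],-1],[0.7,[0,0,0],-1],[0.7,[-0.3,-1,0],0],[0.7,[-0.3,-1,0],0],[0.7,[-0.3,-1,0],0],[0.7,[-0.3,-1,0],0]]' 30
python3 -m crank '[[0.7,[-0.3,-1,0.2],0],[0.7,[-0.3,-1,0.2],0],[0.7,[-0.4,-1,0.2],0],[0.7,[-0.4,-1,0.2],0],[0.7,[-0.4,-1,0.2],0],[0.7,[-0.4,-1,0.2],0],[0.7,[-0.4,-1,0.3],0],[0.7,[-0.4,-1,0.3],0],[0.7,[-0.3,-1,0.3],0],[0.7,[0,-0.3,0],0]]'
python3 p.py; python3 -c "
from h import *;print(r.tip_extent,r.read_state()['width'],r.read_state()['joints'])"
```

```text
t: 1.45
eef_pos: [0.312, 0.3586, 0.2421]
ee_rot: [[-0.998, -0.068, -0.0], [-0.068, 0.998, -0.0], [0.0, -0.0, -1.0]]
ft_force: [0.8, 0.1, -0.3]
width: 0.0596
grasp_force: 0.0
t: 2.7
eef_pos: [0.4686, -0.004, 0.1573]
ee_rot: [[-0.998, -0.065, -0.002], [-0.065, 0.998, 0.0], [0.002, 0.0, -1.0]]
ft_force: [0.4, 0.3, 0.3]
width: 0.0597
grasp_force: 0.0
((616.6492309570312, -1.1673736572265625), (121.20227813720703, 65.54884338378906), 70.5499267578125)
corner [697.28819523 155.19532472] tray in fence -91.58602726068077 -150.22223347532835
corners in fence [[-145.8, -192.7], [-85.7, -218.9], [-37.3, -107.8], [-97.4, -81.6]]
tcp [ 0.46862196 -0.00430915  0.15783166] in fence -239.46724066143662 -142.80181473367185 yang 1.6360047531410553 t 2.75
0.011 0.05966015733688127 [-1.93699736e-01  7.18115965e-02  1.88130959e+00 -7.88267697e-04
  1.18971963e+00 -1.82941059e+00]
```

```bash
sed -i "s/^F=o\['fence'\].*/C=np.array([697.7,148.3])/" p.py
python3 -m crank '[[0.7,[0,0,0.8],-0.1],[0.7,[0,0,0.8],0],[0.7,[0,0,0.8],0],[0.7,[0,0,0.8],0],[0.7,[0,0,0.3],0],[0.7,[-0.2,0,0],0],[0.7,[-0.3,0,0],0],[0.7,[-0.3,0,0],0],[0.7,[-0.3,0,0],0]]'
python3 -m crank '[[0.7,[-0.2,0,0],0],[0.7,[-0.2,0,0],0],[0.7,[-0.2,0,0],0],[0.7,[-0.2,0,0],0]]'
python3 - <<'E'
from h import *
v=np.hstack([snapshot("top")['frame'][100:310,150:390],snapshot("side")['frame'][120:330,160:400]]);cv2.imwrite('pics/a1.png',cv2.resize(v,(800,350))[:,:,::-1])
E
```

```text
t: 3.88
eef_pos: [0.514, 0.0011, 0.0192]
ee_rot: [[-0.997, -0.077, 0.001], [-0.077, 0.997, -0.0], [-0.001, -0.0, -1.0]]
ft_force: [-1.7, 0.2, 0.8]
width: 0.0597
grasp_force: 1.1
t: 4.38
eef_pos: [0.5449, 0.0034, 0.018]
ee_rot: [[-0.997, -0.076, -0.0], [-0.076, 0.997, -0.0], [0.0, -0.0, -1.0]]
ft_force: [-1.5, -0.0, -1.7]
width: 0.0598
grasp_force: 0.6
```

View pics/a1.png

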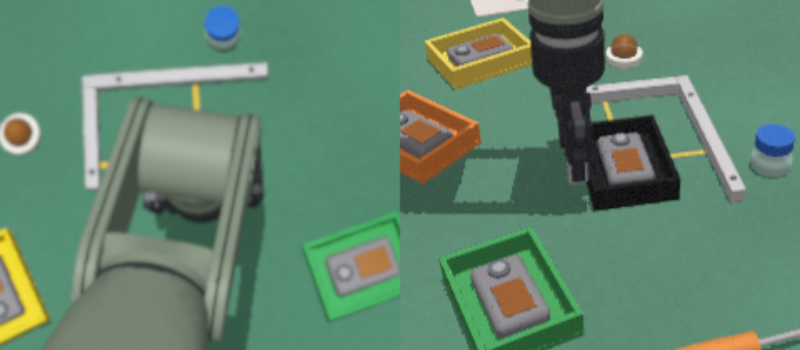

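The side half of the picture shows both fingers flat on the tray's near side at about (585,165), with the tray nearly parallel to the long rail. I'll keep pushing and watch the force.

```bash
python3 -m crank '[[0.7,[-0.2,0,0],0],[0.7,[-0.2,0,0],0],[0.7,[-0.2,0,0],0],[0.7,[-0.2,0,0],0],[0.7,[-0.2,0,0],0],[0.7,[-0.1,0,0],0],[0.7,[0,0,0],0]]'
python3 -m crank '[[0.7,[-0.05,0,0],0],[0.7,[-0.05,0,0],0],[0.7,[0,0,0],0]]'
```

```text
t: 5.35
eef_pos: [0.5893, 0.0069, 0.0186]
ee_rot: [[-0.997, -0.077, 0.002], [-0.077, 0.997, -0.0], [-0.002, -0.0, -1.0]]
ft_force: [0.1, 0.0, -0.3]
width: 0.0602
grasp_force: 0.0
t: 5.72
eef_pos: [0.5925, 0.0072, 0.0184]
ee_rot: [[-0.997, -0.076, 0.0], [-0.076, 0.997, 0.0], [-0.0, 0.0, -1.0]]
ft_force: [-1.8, -0.3, 2.2]
width: 0.0596
grasp_force: 1.1
```

```bash
python3 -m crank '[[0.7,[-0.05,0,0],0],[0.7,[-0.05,0,0],0],[0.7,[0,0,0],0]]'
python3 -m crank '[[0.7,[-0.05,0,0],0],[0.7,[-0.05,0,0],0],[0.7,[0,0,0],0]]'
```

```text
t: 6.1
eef_pos: [0.5969, 0.0075, 0.0183]
ee_rot: [[-0.997, -0.076, 0.001], [-0.076, 0.997, 0.0], [-0.001, -0.0, -1.0]]
ft_force: [-1.1, 0.3, 0.8]
width: 0.0596
grasp_force: 0.6
t: 6.48
eef_pos: [0.5996, 0.0078, 0.0182]
ee_rot: [[-0.997, -0.076, -0.002], [-0.076, 0.997, -0.0], [0.002, 0.0, -1.0]]
ft_force: [-5.5, -0.7, 2.8]
width: 0.0594
grasp_force: 2.4
```

```bash
python3 -m crank '[[0.7,[-0.05,0,0],0],[0.7,[0,0,0],0]]'
python3 -m crank '[[0.7,[-0.05,0,0],0],[0.7,[0,0,0],0]]'
```

```text
t: 6.72
eef_pos: [0.5996, 0.0078, 0.0181]
ee_rot: [[-0.997, -0.077, -0.007], [-0.077, 0.997, -0.0], [0.007, 0.0, -1.0]]
ft_force: [-9.5, -1.5, 8.6]
width: 0.0598
grasp_force: 5.1
t: 6.98
eef_pos: [0.5997, 0.0079, 0.0177]
ee_rot: [[-0.997, -0.076, -0.011], [-0.076, 0.997, -0.0], [0.011, 0.001, -1.0]]
ft_force: [-13.6, -0.7, 10.6]
width: 0.0595
grasp_force: 7.1
```

The tray is now flush on the long rail: the push stalled at 14 N. I'll back off, lift, turn a quarter turn and look.

```bash
python3 -m crank '[[0.7,[0.5,0,0],0],[0.7,[0.5,0,0],0],[0.5,[0,0,-0.8],0],[0.5,[0,0,-0.8],0],[0.5,[0,0,-0.8],1],[0.5,[0,-0.8,0],1],[0.5,[0,-0.8,0],1],[0.5,[0,-0.8,0],1],[0.5,[0,-0.8,0],1],[0.5,[0,-0.8,0],1]]'
python3 -m crank '[[0.5,[0,0,0],1],[0.5,[0,0,0],1],[0.5,[0,0,0],1],[0.5,[0,0,0],1],[0.5,[0,0,0],1],[0.5,[0,0,0],1],[0.5,[0,0,0],1],[0.5,[0,0,0],1],[0.5,[0,0,0],1],[0.5,[0,0,0],1]]'
python3 -m crank '[[0.5,[0,0,0],1],[0.5,[0,0,0],1],[0.5,[0,0,0],0]]'
python3 p.py pics/c2.png
```

```text
t: 8.22
eef_pos: [0.5364, -0.1525, 0.1148]
ee_rot: [[-0.9, 0.435, 0.004], [0.435, 0.9, -0.001], [-0.004, 0.0, -1.0]]
ft_force: [0.5, -0.1, 0.5]
width: 0.0424
grasp_force: 0.0
t: 9.48
eef_pos: [0.5365, -0.1514, 0.1147]
ee_rot: [[-0.246, 0.969, 0.003], [0.969, 0.246, -0.001], [-0.002, 0.003, -1.0]]
ft_force: [0.9, 0.6, 0.5]
width: 0.043
grasp_force: 0.0
t: 9.85
eef_pos: [0.5362, -0.1513, 0.1146]
ee_rot: [[-0.078, 0.997, 0.002], [0.997, 0.078, -0.001], [-0.001, 0.002, -1.0]]
ft_force: [0.2, 0.7, 0.3]
width: 0.0427
grasp_force: 0.0
((653.9481201171875, 2.817657470703125), (101.01220703125, 125.72950744628906), 3.956987142562866)
corner [697.7 148.3] tray in fence -54.01539120544439 -141.9991276373291
corners in fence [[-104.4, -79.0], [-104.7, -204.8], [-3.7, -205.0], [-3.4, -79.2]]
tcp [ 0.53602096 -0.15126831  0.11457768] in fence -182.63406543994205 -287.2916686534221 yang 0.07805160519933825 t 9.9
```

View pics/c2.png

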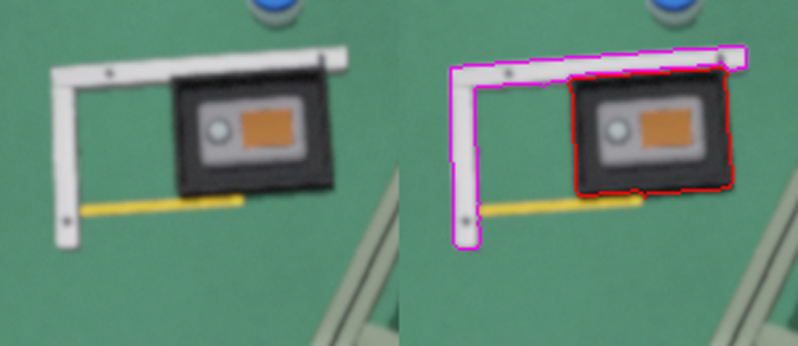

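The tray is flush with the long rail, its angle matching the rail within about 2 mrad. The side to push is at y of about -200 mm. Now I'll place the gripper behind it and push in the fence's +y.

```bash
python3 -m crank '[[0.5,[0,0.9,0],0],[0.5,[0,0.9,0],0],[0.5,[0,0.9,0],0],[0.5,[0,0.7,0],0],[0.5,[0.6,0,0],0],[0.5,[0,0,0.8],0],[0.5,[0,0,0.8],0],[0.5,[0,0,0.8],0],[0.5,[0.4,0,0],0],[0.5,[0.2,0,0],0]]'
python3 -m crank '[[0.5,[0.2,0,0],0],[0.5,[0.2,0,0],0],[0.5,[0.2,0,0],0],[0.5,[0.2,0,0],0],[0.5,[0.2,0,0],0],[0.5,[0.2,0,0],0],[0.5,[0.2,0,0],0]]'
python3 p.py|tail -1
```

```text
t: 11.15
eef_pos: [0.6673, -0.0909, 0.0193]
ee_rot: [[-0.078, 0.997, 0.001], [0.997, 0.078, 0.0], [0.0, 0.001, -1.0]]
ft_force: [0.9, 0.0, 0.3]
width: 0.0427
grasp_force: 0.0
t: 12.02
eef_pos: [0.6631, -0.0366, 0.0184]
ee_rot: [[-0.076, 0.997, 0.001], [0.997, 0.076, -0.0], [-0.0, 0.0, -1.0]]
ft_force: [0.9, -3.2, 2.7]
width: 0.0424
grasp_force: 1.7
tcp [ 0.66276687 -0.03516112  0.0182089 ] in fence -47.926572676161854 -180.5117372067888 yang 0.07701097163622628 t 12.075
```

```bash
python3 -m crank '[[0.5,[0.2,0,0],0],[0.5,[0.2,0,0],0],[0.5,[0.2,0,0],0],[0.5,[0.2,0,0],0],[0.5,[0.1,0,0],0],[0.5,[0.05,0,0],0],[0.5,[0,0,0],0]]'
python3 -m crank '[[0.5,[0.05,0,0],0],[0.5,[0.05,0,0],0],[0.5,[0,0,0],0]]'
```

```text
t: 12.95
eef_pos: [0.6597, 0.0015, 0.018]
ee_rot: [[-0.076, 0.997, -0.001], [0.997, 0.076, 0.001], [0.001, -0.001, -1.0]]
ft_force: [-0.5, -0.9, 0.7]
width: 0.0425
grasp_force: 0.4
t: 13.32
eef_pos: [0.6593, 0.0053, 0.018]
ee_rot: [[-0.076, 0.997, -0.001], [0.997, 0.076, 0.001], [0.001, -0.001, -1.0]]
ft_force: [-0.2, -1.8, -0.4]
width: 0.0426
grasp_force: 0.5
```

```bash
python3 -m crank '[[0.5,[0.05,0,0],0],[0.5,[0.05,0,0],0],[0.5,[0,0,0],0]]'
python3 -m crank '[[0.5,[0.05,0,0],0],[0.5,[0.05,0,0],0],[0.5,[0,0,0],0]]'
```

```text
t: 13.7
eef_pos: [0.659, 0.0093, 0.018]
ee_rot: [[-0.077, 0.997, -0.001], [0.997, 0.077, 0.0], [0.0, -0.001, -1.0]]
ft_force: [-0.5, -0.6, -0.3]
width: 0.0429
grasp_force: 0.4
t: 14.08
eef_pos: [0.6589, 0.0095, 0.0183]
ee_rot: [[-0.076, 0.997, -0.001], [0.997, 0.076, -0.005], [-0.005, -0.001, -1.0]]
ft_force: [-1.3, -10.6, -0.4]
width: 0.0429
grasp_force: 5.1
```

The push stalled at 10.6 N with the TCP at fence y -136 mm, as expected for a tray that is home. I'll back off and check.

```bash
python3 -m crank '[[0.5,[-0.4,0,0],0],[0.5,[-0.8,0,0],0],[0.5,[0,0,-0.8],0],[0.5,[0,0,-0.8],0],[0.5,[0,0,-0.8],0],[0.5,[-0.8,-0.8,-0.4],0],[0.5,[-0.8,-0.9,0],0],[0.5,[-0.8,-0.9,0],0],[0.5,[-0.5,-0.9,0],0],[0.5,[0,0,0],0]]'
python3 p.py pics/c3.png
python3 - <<'E'
from h import *
cv2.imwrite('pics/s3.png',cv2.resize(snapshot("side")['frame'][120:300,220:460],(800,600))[:,:,::-1])
E
```

```text
t: 15.32
eef_pos: [0.5301, -0.1624, 0.1302]
ee_rot: [[-0.073, 0.997, -0.001], [0.997, 0.073, 0.001], [0.001, -0.001, -1.0]]
ft_force: [0.8, 0.1, 1.3]
width: 0.0431
grasp_force: 0.0
((648.9553833007812, 81.05363464355469), (97.12364196777344, 119.53897857666016), 4.046794414520264)
corner [697.7 148.3] tray in fence -53.4174210073853 -63.60275827239992
corners in fence [[-101.9, -3.8], [-102.0, -123.3], [-4.9, -123.4], [-4.8, -3.9]]
tcp [ 0.53159162 -0.16175666  0.13055771] in fence -187.8001522551382 -297.4379880357662 yang 0.07419557760691746 t 15.375
```

View pics/c3.png

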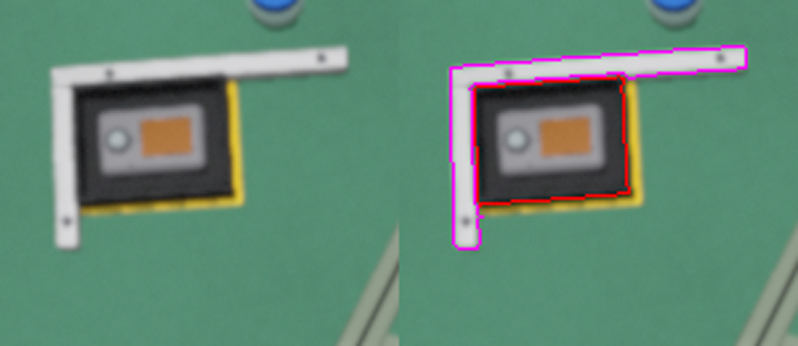

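View pics/s3.png

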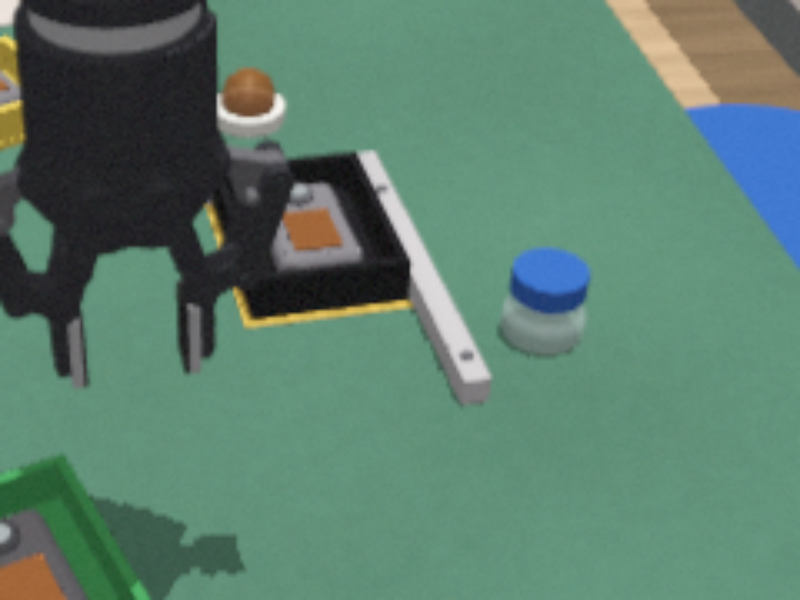

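Both views show the tray squarely in the corner: no green between it and either rail, and the yellow lines showing evenly along its two open sides. Its angle is 0.0706 rad against the rails' 0.071. The dome and jar look undisturbed, and the gripper is clear.

```bash
python3 -c "
from plant import r;print(r.job_done())"
```

```text
the job is handed in; nothing more can be done
None
```

I pushed the black tray flush into the corner against both rails and handed the job in after about 15 s; the final pictures show it square with no visible gap, but the hand-in gave no verdict.

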